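Fit up and clamp a T-joint web plate

TASK

Fit up the T-joint for tacking: take the full rectangular plate (not the narrow strip or the clipped gusset) from the plate rack, slide it straight down into the slot of the fixture until it stands on the flange plate, and let go of it. Then reach in under the hand-rest bar, squeeze the clamp's trigger towards its fixed grip, with one finger behind the grip and one before the trigger, until the push rod presses the plate flat against the angle block, and release the trigger so that the plate stays clamped. Leave the other plates, the hammer, the brush and the can where they are.

Things in the scene. Friction and masses are not known exactly. Their poses are not given: they have to be found in the camera images.
- plate: The web plate to fit: bare steel rectangle, 8 thick (its x), 80 wide (its y), 90 tall (its z), about 0.3 to 0.6 kg, standing upright in one of the three rack slots. Origin: centre of its bottom edge.
- strip: Narrow steel plate, 8 x 50 x 85 mm, standing in another rack slot; not wanted. Origin: centre of its bottom edge.
- gusset: Steel gusset, 8 x 80 x 90 mm with its upper +y corner clipped off, standing in another rack slot; not wanted. Origin: centre of its bottom edge.
- rack: Grey plate rack fixed to the table, 215 (x) x 106 (y) mm, floor at z = 6. Three slots across it at x = -65, 0, +65, each 11 wide between ribs 28 high; rims 26 high at y = +-48. In each slot one plate stands upright on the rack floor, faces to rack +x and -x; which plate is where varies. Origin: centre of the underside.
- fixture: Fit-up fixture fixed to the table crosswise to the robot, origin on the table under it, x from the trigger clamp to the angle block (within 0.4 rad of world +y), z up; mm below in this frame. Base 270 x 120 x 10, x = -115 to 155. Flange plate on it, top at z = 18. Clamp housing x = -56 to 8, 36 wide, 98 high; rod tail behind it at z = 50 to x = -85. Nothing stands close beside the grip.
- seat (a point): On the fixture at (86, 0, 18): the plate's origin when seated, centred and flat on the angle block, plate x along fixture x (either way).
- trigger (a joint): Trigger angle, rad: 0 released (sprung forward), grows as squeezed to the grip, stop 0.32 (parallel to the grip). The plate is clamped at about 0.25 to 0.32. Spring 2 to 5 N at its end plus about 6 N of rod friction: squeeze with 20 to 60 N. The rod advances 36 mm per rad, and at first the trigger may run free up to 0.12. The grip does not move: only the trigger swings.
- trigger_tip (a point): Middle of the free end of the trigger: steel lever 8 thick, 18 wide, rounded end 12 thick, on the grip's +x side; hinge pin 82 mm below it at fixture (-8, 0, 86), 19 mm in front of the grip's axis and 97 mm down it from the grip's end. Over grip and trigger: at rest 64 mm at this end, 56 mm at 30 mm down the grip from its end; there 34 to 40 mm when clamped.
- push_rod: Steel push rod with a rubber-faced pad 26 mm across, sliding along fixture x at z = 50, between the lips. Origin: centre of the pad face, which starts at fixture x = 74 to 78, 4 to 8 mm short of the seated plate. The trigger drives it to +x; friction of 10 N keeps it there when the trigger springs back.
- chipping_hammer: Hammer lying on the table, 260 mm long; leave alone. Origin under its middle.
- brush: Brush lying on the table, 240 mm long; leave alone. Origin under its middle.
- spray_can: Spray can standing on the table, 64 mm across, 170 mm high; leave alone. Origin: centre of its foot.
- slot (a point): On the fixture at (84.5, 0, 18): middle of the slot's floor, axes as the fixture's. Slot open at the top, 11 mm in x, 84 in y. Back: angle block face at fixture x = 90, 63 high, bevelled top to 71. Front: two lips at |y| = 27 to 43, x = 67 to 79; ends: cheeks from |y| = 42; both 53 high with flared tops to 62. Between the lips it is open for the push rod.
- rest_bar (a point): Middle of the round steel hand-rest bar, fixed above the clamp along fixture y at fixture (-25, 0, 285): 20 mm thick, 290 long, on two 18 mm posts at y = +-125 (feet 48 mm across). It is in the way of a gripper coming straight down on the grip; the space behind it (fixture -x) and above the slot is free. Carry the plate over or round it.
- grip: The clamp's fixed rubber grip; origin: centre of its upper end, at fixture (-79, 0, 155), axes as the fixture's. 26 deep, 30 wide, leaning 35 deg from vertical towards -x: its axis runs down from here along (0.574, 0, -0.819). Back face 13 mm from the axis along (-0.819, 0, -0.574), front face, towards the trigger, 13 mm the other way.
Not all that is in view belongs to the job. Leave any purple or turquoise look-alike of the plate alone.

How it is judged:
On the way, in this order (a step that is already met when the one before it is completed fails the run):
1. the rectangular plate stands on the flange plate in the slot, let go of (x of plate in the frame of seat between -0.006 and 0.003 m and y of plate in the frame of seat between -0.005 and 0.005 m and z of plate in the frame of seat below 0.003 m and angle between plate's own z axis and vertical below 0.12 rad and contact force between the fingers and plate below 0.2 N and value of joint trigger below 0.06 rad), for 0.2 s.
2. the trigger is squeezed between the fingers against the grip, and the push rod presses on the plate (value of joint trigger above 0.18 rad and contact force between push_rod and plate above 5 N and contact force between the fingers and grip above 2 N), for 0.1 s.
At the end, for the whole second after the job is handed in: The rectangular plate stands on the flange plate (within 2 mm), within 5 mm of the slot's middle sideways, upright within 0.03 rad and flat against the angle block within 2 mm and 0.04 rad; the push rod presses on it with more than 3 N; the trigger is released (under 0.06 rad); nothing moves (x of plate in the frame of seat between -0.002 and 0.003 m and y of plate in the frame of seat between -0.005 and 0.005 m and z of plate in the frame of seat below 0.002 m and angle between plate's own z axis and vertical below 0.03 rad and angle between the x axis of plate and the x axis of fixture, either way round below 0.04 rad and value of joint trigger below 0.06 rad and contact force between push_rod and plate above 3 N and linear speed of plate below 0.01 m/s); the robot touches nothing.
It fails at once if another plate was disturbed (distance of any of strip, gusset from where it was at the start of the episode above 0.02 m or angle between any of strip, gusset's own z axis and vertical above 0.35 rad).
It fails at once if the hammer, brush or can was moved (distance of any of chipping_hammer, brush, spray_can from where it was at the start of the episode above 0.03 m).
It also fails if it takes over 72 s, if anything falls off the work surface, if the arm or the gripper's body presses on something with over 40 N, if the wrist force passes 120 N, or if a joint passes its speed limit or range.

ROBOT

A 6-joint arm with a two-finger parallel gripper is mounted at the origin on the work surface. World frame = base frame: x ahead of the robot, y to its left, z up, the work surface at z = 0. Lengths are in m, angles in rad, forces in N, time in s.
With the tool pointing down it reaches from about 0.325 to 0.925 m from the base axis. Payload 3.1 kg.
Tool frame: the origin (TCP) lies on the centre line of the jaws, within the pads' length; the fingertips stand 8 mm ahead of it and the grasp point (between the pads) lies 11 mm behind it (env.nose_length is the distance from the TCP to the fingertips, in m); z points along the fingers, y is the line along which they close (so a half turn about z gives the same grasp; the last joint's range is limited). The gripper opens to 85 mm and grips with 20 to 120 N. Pads are 22 mm wide; open, the fingers measure 114 mm over their backs; the gripper's body (76 mm by 85 mm) begins 54 mm behind the grasp point. The pads swing forward as they close: fully open they stand 13 mm farther back than shut.
Start: joints at [-1.241, 0.217, 1.613, -0, 1.311, -0.112], TCP at [0.267, -0.565, 0.239] pointing down, gripper open.
Joint ranges: [-2.75, 2.75], [-0.78, 2.1], [0.31, 2.55], [-1.13, 4.27], [0.13, 2.63], [-2.58, 2.58]. Speed limits (rad/s): [2.79, 2.79, 3.14, 3.14, 3.14, 3.14].

INTERFACE

Orientations are given as a unit quaternion [w, x, y, z].
In Python, from cell import env gives the robot as it stands.
- The arm moves only by the shell command python3 -m inch 'ROWS' [FORCE]. ROWS is JSON, a list of rows, each an object of numbers: "tx", "ty", "tz": the shift along the tool's x, y, z in m; "rx", "ry", "rz": the turn, a rotation vector about the tool's x, y, z in rad; "fingers": the opening, from 0 (shut) to 1 (fully open). A call has 1 to 10 rows; each row is the pose to reach, as a shift and turn from the pose commanded when the call began, along the tool's axes at that moment; what a row does not reach only later rows make up. A row lasts 1/8 s, in which the tool goes at most 62.5 mm and 10.7 degrees, less where a joint would pass 70% of its speed; a pose out of reach is approached as far as the arm can. A call with a gripper value outside its range is refused whole. The fingers move at their own pace and stop on an object; FORCE is the grip in N (left out, the last holds). Time passes only in rows, so rows that repeat a pose let the fingers close. It gives the time, the measured TCP pose, the force, the opening and the grip force at its end, in the units of the state.
- env.get_obs(): the state, without advancing time (a new reading comes with each control period).
- env.get_image(name): name is "scene" or "top" or "wrist"; returns a dict with "img" (420x560x3 uint8, blue, green, red), "camera_matrix" (3x3 intrinsics, pixels), "R" (3x3) and "t" (3): a world point X has camera coordinates R X + t. Camera axes: x right, y down, z forward; pixel columns grow to the right and rows downward; lengths in m; the calibration is good to about 2 mm. A picture is of the moment at which its call begins. There is no depth.
- env.job_done(): hands the job in; it is judged then, once.
The state is a dict: "clock": time; "joint_positions": joint angles; "qd": joint speeds; "joint_torque": joint torques, N m; "ee_pos": TCP position; "tcp_rot": TCP orientation; "wrist_force": force on the tool from outside, world axes, zero at the start; "ft_torque": the same for the moment, N m; "grip_width": finger opening in m; "gripper_force": force on a finger pad.
Only numpy, scipy, OpenCV 4.12 (cv2) and the standard library are available. Lean on these libraries where they do the work, as an engineer would, in place of code of your own. Each camera call takes 0.05 s, during which the arm holds its last target. There are 200 camera calls.

## Working session

There is one attempt and no reset: what is moved stays moved. The work goes in short steps, Python scripts to look and compute and a shell command to move; the robot and the scene stay as the last step left them, time stands still between calls to the robot, and variables do not carry over. Pictures are saved under pics/ and viewed, at most 10 in all, crops included, and the job is handed in when it is done.

```bash
mkdir -p pics; ls; cat > h.py <<'E'
import numpy as np, cv2
from scipy.spatial.transform import Rotation as R
from cell import env
def cam(n,save=None):
    d=env.get_image(n)
    if save: cv2.imwrite('pics/'+save,d['img'])
    return d
def ray(d,u,v,z):
    "pixel -> world point on plane of height z"
    K,Rm,t=np.array(d['camera_matrix']),np.array(d['R']),np.array(d['t'])
    c=-Rm.T@t; w=Rm.T@np.linalg.solve(K,[u,v,1]); return c+w*(z-c[2])/w[2]
def proj(d,X):
    p=np.array(d['camera_matrix'])@(np.array(d['R'])@np.array(X)+np.array(d['t'])); return p[:2]/p[2]
def tri(ds,ps):
    A=[];b=[]
    for d,(u,v) in zip(ds,ps):
        Rm,t=np.array(d['R']),np.array(d['t']);c=-Rm.T@t
        w=Rm.T@np.linalg.solve(np.array(d['camera_matrix']),[u,v,1]);w/=np.linalg.norm(w)
        P=np.eye(3)-np.outer(w,w);A.append(P);b.append(P@c)
    return np.linalg.lstsq(np.vstack(A),np.hstack(b),rcond=None)[0]
E
python3 - <<'E'
from h import *
import pickle
D={n:cam(n,n+'0.png') for n in ('scene','top','wrist')}
pickle.dump(D,open('d0.pkl','wb'))
for n,d in D.items(): print(n,-np.array(d['R']).T@np.array(d['t']),np.array(d['camera_matrix']).tolist())
o=env.get_obs();print(o)
E
```

```text
pics
scene [ 1.29735736 -0.01272926  0.93634548] [[382.4809984708442, 0.0, 282.24238038803884], [0.0, 382.4809984708442, 207.40507066144735], [0.0, 0.0, 1.0]]
top [ 0.35978813 -0.02126503  1.78832506] [[448.57968543630545, 0.0, 278.2460329824138], [0.0, 448.57968543630545, 210.58880542204145], [0.0, 0.0, 1.0]]
wrist [ 0.33855561 -0.5318239   0.37294478] [[312.80160208242955, 0.0, 278.767628825263], [0.0, 312.80160208242955, 209.57599136680878], [0.0, 0.0, 1.0]]
{'clock': 0.15, 'joint_positions': array([-1.24119363e+00,  2.17615954e-01,  1.61460054e+00,  9.77725679e-08,
        1.31129736e+00, -1.12175596e-01]), 'qd': array([ 0.00152727, -0.00140396, -0.00576411, -0.00033009,  0.00047769,
       -0.00082951]), 'joint_torque': array([-1.51303434e-04, -3.97446692e+01, -3.04416525e+01, -2.35374018e-04,
        5.74528036e-03, -8.91144055e-06]), 'ee_pos': array([ 0.26704822, -0.56438616,  0.23822819]), 'tcp_rot': array([-9.54932093e-04,  9.75702578e-01,  2.19097140e-01, -1.04177464e-04]), 'wrist_force': array([-0.75569257,  0.22692055,  0.08221859]), 'ft_torque': array([-0.00856404, -0.00793265,  0.01695443]), 'gripper_force': 0.0, 'grip_width': 0.08521846436346353}
```

View pics/top0.png

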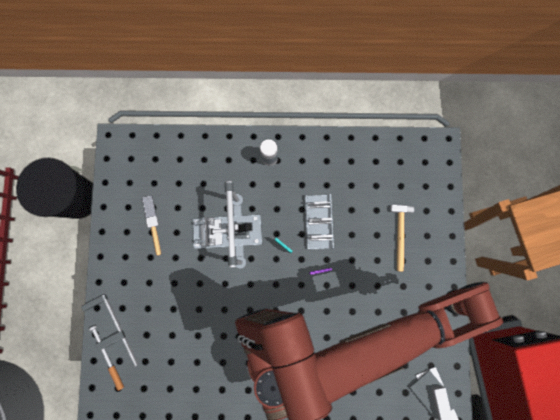

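View pics/scene0.png

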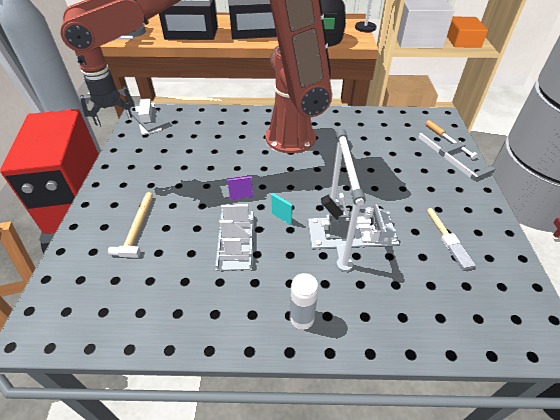

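The top view shows the rack at about (319,222), the fixture at about (227,231) with its bar at (232,222), the can at (268,148), the hammer at (401,238) and the brush at (152,225). The look-alikes are turquoise at (283,244) and purple at (321,271). Next I'll enlarge the rack and fixture.

```bash
python3 - <<'E'
import cv2,numpy as np
t=cv2.imread('pics/top0.png');s=cv2.imread('pics/scene0.png')
f=lambda im,x,y,w,h,W,H:cv2.resize(im[y:y+h,x:x+w],(W,H),interpolation=cv2.INTER_CUBIC)
a=np.hstack([f(t,295,187,50,70,300,420),f(s,205,190,60,84,300,420)])
cv2.imwrite('pics/c1.png',a)
b=np.hstack([f(t,180,170,100,110,400,440),f(s,300,120,110,154,400,560)[:440]]) if 0 else np.hstack([f(t,185,175,90,100,400,444),f(s,300,175,110,122,400,444)])
cv2.imwrite('pics/c2.png',b)
E
```

```text
(no output)
```

View pics/c1.png

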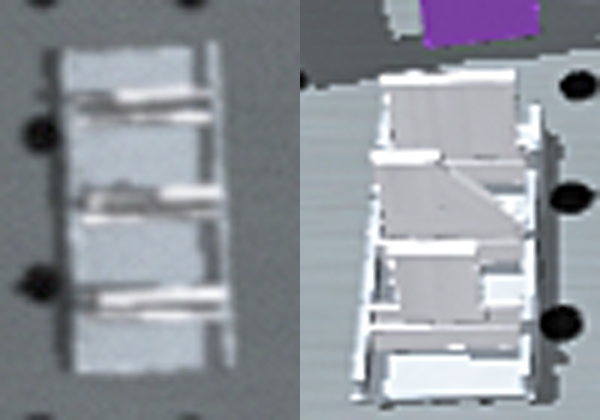

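View pics/c2.png

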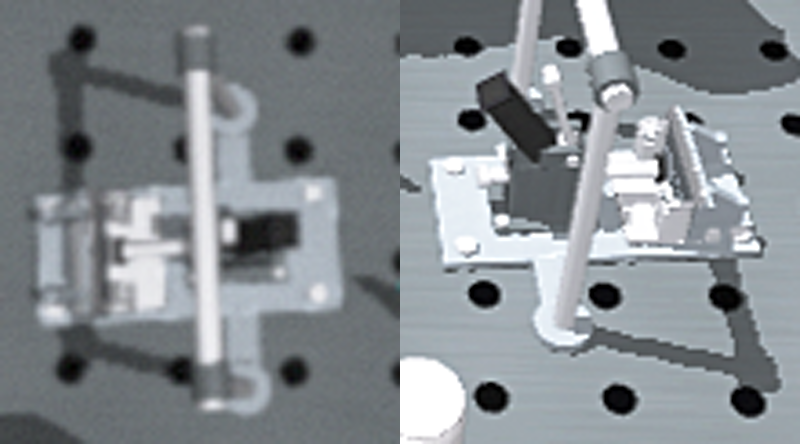

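Plate candidates in the scene view are the full rectangle at about (235,212) nearest the robot, the clipped gusset at about (235,228) in the middle and the narrow strip at about (233,246). The wanted one is the full-width rectangle with square corners, which in the top view is the lowest slot at (320,236). The crop confirms it. Now for rough positions, then a close look with the wrist camera.

```bash
python3 - <<'E'
from h import *
import pickle
D=pickle.load(open('d0.pkl','rb'));t=D['top'];s=D['scene']
r=lambda u,v,z:print((u,v),ray(t,u,v,z).round(3))
# rack corners (crop c1 scale 6, off 295,187)
for u,v in ((62,48),(215,45),(232,370),(72,372)): r(295+u/6,187+v/6,.01)
# plate top edge ends
for u,v in ((100,300),(225,295)): r(295+u/6,187+v/6,.096)
print('scene',[ray(s,u,v,.096).round(3) for u,v in ((221.5,205.5),(248,204.5))])
# fixture base corners c2 scale 4.44, off 185,175
for u,v in ((335,180),(342,308),(40,325),(38,195)): r(185+u/4.444,175+v/4.444,.01)
for u,v in ((197,30),(210,405)): r(185+u/4.444,175+v/4.444,.285)
w=D['wrist'];o=env.get_obs();q=o['tcp_rot'];T=R.from_quat(np.roll(q,-1)).as_matrix()
print(T.round(3)); print('cam in tool',(T.T@(-w['R'].T@w['t']-o['ee_pos'])).round(3)); print((T.T@np.array(w['R']).T).round(3))
for n,X in (('rack',(.44,-.2,.05)),('can',ray(t,268,148,.17))): print(n,X)
print('turq',ray(t,283,244,.05),'purp',ray(t,321,271,.05))
E
```

```text
(305.3333333333333, 195.0) [ 0.656 -0.115  0.01 ]
(330.8333333333333, 194.5) [ 0.659 -0.218  0.01 ]
(333.6666666666667, 248.66666666666666) [ 0.442 -0.228  0.01 ]
(307.0, 249.0) [ 0.44  -0.123  0.01 ]
(311.6666666666667, 237.0) [ 0.481 -0.135  0.096]
(332.5, 236.16666666666666) [ 0.485 -0.214  0.096]
scene [array([ 0.486, -0.211,  0.096]), array([ 0.48 , -0.13 ,  0.096])]
(260.3825382538254, 215.50405040504052) [0.571 0.064 0.01 ]
(261.95769576957696, 244.30693069306932) [0.456 0.055 0.01 ]
(194.000900090009, 248.13231323132314) [0.438 0.324 0.01 ]
(193.55085508550854, 218.87938793879388) [0.554 0.33  0.01 ]
(229.32943294329434, 181.75067506750676) [0.653 0.158 0.285]
(232.25472547254725, 266.1341134113411) [0.367 0.141 0.285]
[[ 0.904  0.428 -0.001]
 [ 0.428 -0.904  0.002]
 [ 0.    -0.002 -1.   ]]
cam in tool [ 0.079  0.001 -0.135]
[[-0.001 -0.952 -0.305]
 [ 1.    -0.001  0.   ]
 [-0.    -0.305  0.952]]
rack (0.44, -0.2, 0.05)
can [0.80401743 0.03216367 0.17      ]
turq [ 0.45599168 -0.0277358   0.05      ] purp [ 0.35422716 -0.17470323  0.05      ]
```

```bash
python3 -m inch '[{"tx":0.363,"ty":-0.261,"tz":-0.011,"rz":-1.171,"fingers":0.45},{"tx":0.363,"ty":-0.261,"tz":-0.011,"rz":-1.171,"fingers":0.45},{"tx":0.363,"ty":-0.261,"tz":-0.011,"rz":-1.171,"fingers":0.45},{"tx":0.363,"ty":-0.261,"tz":-0.011,"rz":-1.171,"fingers":0.45},{"tx":0.363,"ty":-0.261,"tz":-0.011,"rz":-1.171,"fingers":0.45},{"tx":0.363,"ty":-0.261,"tz":-0.011,"rz":-1.171,"fingers":0.45},{"tx":0.363,"ty":-0.261,"tz":-0.011,"rz":-1.171,"fingers":0.45},{"tx":0.363,"ty":-0.261,"tz":-0.011,"rz":-1.171,"fingers":0.45},{"tx":0.363,"ty":-0.261,"tz":-0.011,"rz":-1.171,"fingers":0.45},{"tx":0.363,"ty":-0.261,"tz":-0.011,"rz":-1.171,"fingers":0.45}]' 50
python3 - <<'E'
from h import *
import pickle
d=cam('wrist','w1.png');pickle.dump(d,open('w1.pkl','wb'))
o=env.get_obs();print(o['joint_positions'].round(3),o['ee_pos'].round(4),R.from_quat(np.roll(o['tcp_rot'],-1)).as_matrix().round(3))
E
```

```text
[-1.241  0.217  1.614 -0.     1.311 -0.112] [ 0.2671 -0.5645  0.2384] [[ 0.904  0.428 -0.001]
 [ 0.428 -0.904  0.001]
 [ 0.    -0.002 -1.   ]]schema error: expected keys tx, ty, tz, rx, ry, rz, fingers
```

View pics/w1.png

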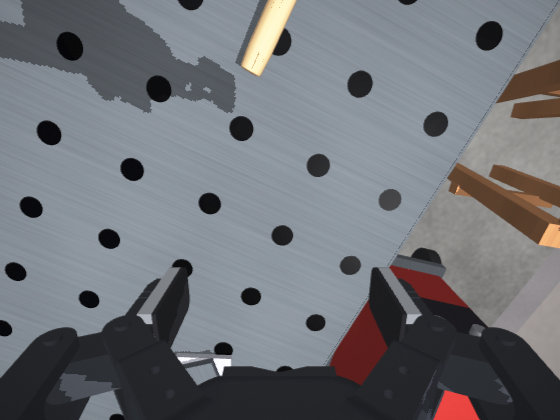

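The picture shows only the start view, with the fingers at about (165,300) and (395,300). The move was refused because every row needs all seven keys.

```bash
python3 -m inch '[{"tx":0.363,"ty":-0.261,"tz":-0.011,"rx":0,"ry":0,"rz":-1.171,"fingers":0.45},{"tx":0.363,"ty":-0.261,"tz":-0.011,"rx":0,"ry":0,"rz":-1.171,"fingers":0.45},{"tx":0.363,"ty":-0.261,"tz":-0.011,"rx":0,"ry":0,"rz":-1.171,"fingers":0.45},{"tx":0.363,"ty":-0.261,"tz":-0.011,"rx":0,"ry":0,"rz":-1.171,"fingers":0.45},{"tx":0.363,"ty":-0.261,"tz":-0.011,"rx":0,"ry":0,"rz":-1.171,"fingers":0.45},{"tx":0.363,"ty":-0.261,"tz":-0.011,"rx":0,"ry":0,"rz":-1.171,"fingers":0.45},{"tx":0.363,"ty":-0.261,"tz":-0.011,"rx":0,"ry":0,"rz":-1.171,"fingers":0.45},{"tx":0.363,"ty":-0.261,"tz":-0.011,"rx":0,"ry":0,"rz":-1.171,"fingers":0.45},{"tx":0.363,"ty":-0.261,"tz":-0.011,"rx":0,"ry":0,"rz":-1.171,"fingers":0.45},{"tx":0.363,"ty":-0.261,"tz":-0.011,"rx":0,"ry":0,"rz":-1.171,"fingers":0.45}]' 50
python3 - <<'E'
from h import *
import pickle
d=cam('wrist','w2.png');pickle.dump(d,open('w2.pkl','wb'))
o=env.get_obs();print(o['joint_positions'].round(3),o['ee_pos'].round(4),o['grip_width'],R.from_quat(np.roll(o['tcp_rot'],-1)).as_matrix().round(3))
E
```

```text
clock: 1.45
ee_pos: [0.4832, -0.1751, 0.2501]
tcp_rot: [-0.0, 0.693, 0.721, -0.0]
wrist_force: [0.3, -0.2, -0.5]
grip_width: 0.0386
gripper_force: 0.0
[-4.840e-01 -3.100e-02  1.861e+00 -1.000e-03  1.312e+00 -5.240e-01] [ 0.4831 -0.1753  0.2501] 0.038550309429461506 [[-0.04   0.999 -0.001]
 [ 0.999  0.04  -0.   ]
 [-0.    -0.001 -1.   ]]
```

View pics/w2.png

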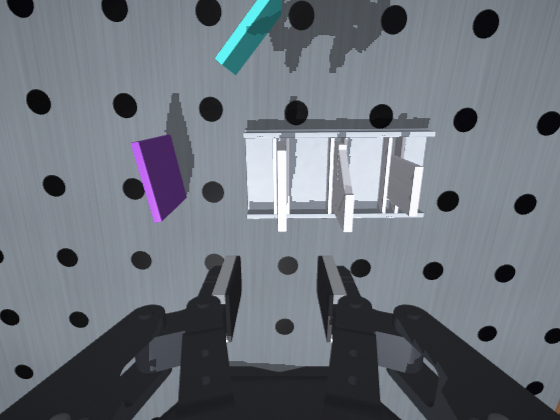

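The wrist view shows the rack at u 247–435. The wanted plate is the leftmost, with its bright top edge at u of about 278–287 and v of about 150–231. The gusset is at about (346,190) and the strip at about (408,185). I'll measure the plate's top edge.

```bash
python3 - <<'E'
from h import *
import pickle
d=pickle.load(open('w2.pkl','rb'));g=cv2.cvtColor(d['img'],cv2.COLOR_BGR2GRAY)
for v in (145,150,155,165,180,195,210,220,225,230,233):print(v,g[v,270:296].tolist())
for v,a,b in ((225,277,288),(160,277,288)):
    print(ray(d,a,v,.096),ray(d,b,v,.096))
print([ray(d,282,v,.096)[:2].round(4) for v in (150,231)])
E
```

```text
145 [223, 223, 199, 249, 253, 251, 179, 119, 125, 125, 124, 124, 124, 125, 125, 126, 158, 175, 178, 146, 134, 135, 135, 134, 135, 134]
150 [225, 225, 199, 248, 253, 252, 185, 146, 179, 188, 189, 186, 184, 185, 188, 158, 161, 175, 179, 146, 133, 135, 135, 134, 135, 134]
155 [227, 226, 197, 248, 253, 252, 187, 212, 251, 253, 253, 253, 253, 253, 253, 249, 202, 176, 179, 146, 133, 133, 134, 133, 134, 207]
165 [228, 227, 227, 253, 254, 253, 203, 205, 252, 254, 253, 253, 253, 253, 253, 249, 205, 175, 180, 147, 136, 138, 138, 138, 138, 138]
180 [232, 231, 231, 242, 253, 254, 212, 159, 249, 253, 253, 253, 254, 254, 254, 251, 209, 176, 181, 146, 134, 136, 211, 228, 227, 228]
195 [232, 233, 233, 230, 254, 254, 229, 158, 253, 254, 254, 254, 254, 254, 254, 253, 215, 176, 180, 145, 135, 217, 231, 231, 231, 230]
210 [96, 96, 96, 114, 253, 254, 248, 160, 252, 254, 254, 254, 254, 254, 254, 254, 252, 254, 253, 193, 104, 96, 96, 96, 96, 96]
220 [139, 140, 141, 143, 140, 140, 140, 120, 252, 255, 255, 255, 254, 254, 254, 254, 208, 142, 143, 140, 140, 137, 138, 142, 140, 139]
225 [138, 140, 142, 143, 141, 138, 140, 143, 251, 255, 255, 255, 254, 254, 254, 254, 211, 142, 141, 140, 140, 137, 139, 142, 140, 139]
230 [138, 141, 142, 143, 140, 138, 140, 143, 253, 255, 255, 254, 254, 254, 254, 254, 209, 142, 140, 140, 137, 137, 141, 142, 140, 141]
233 [139, 141, 143, 142, 140, 139, 142, 143, 141, 141, 140, 137, 141, 140, 139, 142, 141, 141, 140, 139, 137, 137, 142, 142, 140, 142]
[ 0.48335286 -0.20650745  0.096     ] [ 0.49419072 -0.20608086  0.096     ]
[ 0.48093279 -0.14248954  0.096     ] [ 0.49108026 -0.14208906  0.096     ]
[array([ 0.4852, -0.1332]), array([ 0.4886, -0.2127])]
```

```bash
python3 -m inch '[{"tx":0.002,"ty":0.004,"tz":0.05,"rx":0,"ry":0,"rz":-0.003,"fingers":0.45},{"tx":0.002,"ty":0.004,"tz":0.1,"rx":0,"ry":0,"rz":-0.003,"fingers":0.45},{"tx":0.002,"ty":0.004,"tz":0.14,"rx":0,"ry":0,"rz":-0.003,"fingers":0.45},{"tx":0.002,"ty":0.004,"tz":0.165,"rx":0,"ry":0,"rz":-0.003,"fingers":0.45},{"tx":0.002,"ty":0.004,"tz":0.177,"rx":0,"ry":0,"rz":-0.003,"fingers":0.45},{"tx":0.002,"ty":0.004,"tz":0.177,"rx":0,"ry":0,"rz":-0.003,"fingers":0.45},{"tx":0.002,"ty":0.004,"tz":0.177,"rx":0,"ry":0,"rz":-0.003,"fingers":0},{"tx":0.002,"ty":0.004,"tz":0.177,"rx":0,"ry":0,"rz":-0.003,"fingers":0},{"tx":0.002,"ty":0.004,"tz":0.177,"rx":0,"ry":0,"rz":-0.003,"fingers":0},{"tx":0.002,"ty":0.004,"tz":0.177,"rx":0,"ry":0,"rz":-0.003,"fingers":0}]' 60
```

```text
clock: 2.75
ee_pos: [0.4879, -0.1724, 0.0749]
tcp_rot: [0.001, 0.691, 0.723, -0.001]
wrist_force: [-4.3, -0.6, 5.1]
grip_width: 0.0072
gripper_force: 58.9
```

```bash
python3 -m inch '[{"tx":0,"ty":0,"tz":-0.02,"rx":0,"ry":0,"rz":0,"fingers":0},{"tx":0,"ty":0,"tz":-0.05,"rx":0,"ry":0,"rz":0,"fingers":0},{"tx":0,"ty":0,"tz":-0.1,"rx":0,"ry":0,"rz":0,"fingers":0},{"tx":0,"ty":0,"tz":-0.15,"rx":0,"ry":0,"rz":0,"fingers":0},{"tx":0,"ty":0,"tz":-0.2,"rx":0,"ry":0,"rz":0,"fingers":0},{"tx":0,"ty":0,"tz":-0.25,"rx":0,"ry":0,"rz":0,"fingers":0},{"tx":0,"ty":0,"tz":-0.3,"rx":0,"ry":0,"rz":0,"fingers":0},{"tx":0,"ty":0,"tz":-0.345,"rx":0,"ry":0,"rz":0,"fingers":0},{"tx":0,"ty":0,"tz":-0.345,"rx":0,"ry":0,"rz":0,"fingers":0},{"tx":0,"ty":0,"tz":-0.345,"rx":0,"ry":0,"rz":0,"fingers":0}]'
python3 - <<'E'
from h import *
import pickle
D=[cam('top','top1.png'),cam('wrist','w3.png'),cam('scene','s1.png')];pickle.dump(D,open('d1.pkl','wb'))
o=env.get_obs();print(o['joint_positions'].round(3),o['ee_pos'].round(4),R.from_quat(np.roll(o['tcp_rot'],-1)).as_matrix().round(3))
E
```

```text
clock: 4.0
ee_pos: [0.4869, -0.1711, 0.4155]
tcp_rot: [-0.002, 0.691, 0.723, -0.0]
wrist_force: [-0.1, 0.3, -5.3]
grip_width: 0.0074
gripper_force: 59.0
[-0.474 -0.104  1.628  0.     1.623 -0.519] [ 0.4867 -0.1711  0.4146] [[-0.045  0.999 -0.005]
 [ 0.999  0.045  0.003]
 [ 0.003 -0.005 -1.   ]]
```

```bash
python3 -m inch '[{"tx":0.04,"ty":0.003,"tz":0,"rx":0,"ry":0,"rz":-0.17,"fingers":0},{"tx":0.09,"ty":0.007,"tz":0,"rx":0,"ry":0,"rz":-0.35,"fingers":0},{"tx":0.14,"ty":0.011,"tz":0,"rx":0,"ry":0,"rz":-0.53,"fingers":0},{"tx":0.19,"ty":0.015,"tz":0,"rx":0,"ry":0,"rz":-0.71,"fingers":0},{"tx":0.24,"ty":0.019,"tz":0,"rx":0,"ry":0,"rz":-0.89,"fingers":0},{"tx":0.29,"ty":0.023,"tz":0,"rx":0,"ry":0,"rz":-1.07,"fingers":0},{"tx":0.34,"ty":0.027,"tz":0,"rx":0,"ry":0,"rz":-1.25,"fingers":0},{"tx":0.39,"ty":0.03,"tz":0,"rx":0,"ry":0,"rz":-1.43,"fingers":0},{"tx":0.429,"ty":0.033,"tz":0,"rx":0,"ry":0,"rz":-1.588,"fingers":0},{"tx":0.429,"ty":0.033,"tz":0,"rx":0,"ry":0,"rz":-1.588,"fingers":0}]'
python3 - <<'E'
from h import *
import pickle
d=cam('wrist','w4.png');pickle.dump(d,open('w4.pkl','wb'))
o=env.get_obs();print(o['joint_positions'].round(3),o['ee_pos'].round(4),o['grip_width'],R.from_quat(np.roll(o['tcp_rot'],-1)).as_matrix().round(3))
D=pickle.load(open('d1.pkl','rb'))
im=np.hstack([cv2.resize(D[0]['img'][175:275,185:275],(378,420),interpolation=cv2.INTER_CUBIC),cv2.resize(d['img'],(420,315))[0:315].copy() if 0 else cv2.resize(d['img'][:315],(420,236)).repeat(1,0) if 0 else cv2.copyMakeBorder(cv2.resize(d['img'],(422,316)),0,104,0,0,cv2.BORDER_CONSTANT)])
E
```

```text
clock: 5.4
ee_pos: [0.5003, 0.2608, 0.4154]
tcp_rot: [-0.002, -0.033, 0.999, -0.0]
wrist_force: [-0.9, -1.3, -4.8]
grip_width: 0.0069
gripper_force: 59.3
[ 0.354  0.002  1.525 -0.     1.619 -1.281] [0.5006 0.2592 0.4157] 0.006865038397844507 [[-0.998 -0.064 -0.004]
 [-0.064  0.998 -0.002]
 [ 0.004 -0.002 -1.   ]]
```

View pics/w4.png

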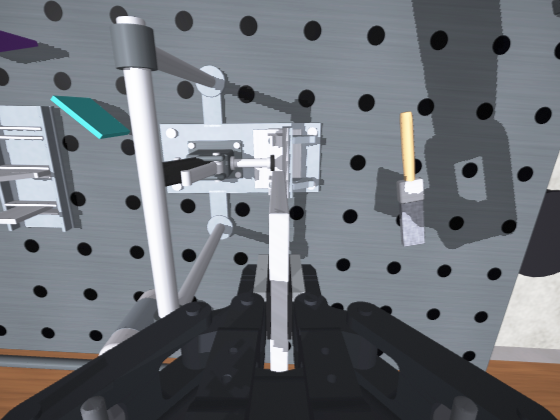

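The view shows the plate hanging at about u 268–290 with the fixture below it. The base corners are about (162,125), (322,122) and (320,192), and the slot is near u 285. I'll enlarge it with the projected landmarks from my fixture estimate as a check.

```bash
cat >> h.py <<'E'
FO=np.array([.5065,.174,0]);FY=np.pi/2+.062
def fx(p,O=None,Y=None):
    O=FO if O is None else O;Y=FY if Y is None else Y
    c,s=np.cos(Y),np.sin(Y);p=np.array(p)/1000.
    return O+np.array([c*p[0]-s*p[1],s*p[0]+c*p[1],p[2]])
E
python3 - <<'E'
from h import *
import pickle
d=pickle.load(open('w4.pkl','rb'))
im=cv2.resize(d['img'][105:215,150:335],None,fx=4.3,fy=4.3,interpolation=cv2.INTER_CUBIC)
P=dict(b=[(-115,60,10),(155,60,10),(155,-60,10),(-115,-60,10)],k=[(90,43,63),(90,-43,63)],l=[(67,27,62),(67,43,62),(67,-27,62),(67,-43,62)])
C=dict(b=(0,0,255),k=(0,255,0),l=(255,0,0))
for k,v in P.items():
    for p in v:
        q=proj(d,fx(p));print(k,p,q.round(1));cv2.circle(im,tuple(int(x) for x in (q-[150,105])*4.3+2),3,C[k],1)
cv2.imwrite('pics/c3.png',im)
E
```

```text
b (-115, 60, 10) [158.1 121.1]
b (155, 60, 10) [320.3 121.8]
b (155, -60, 10) [317.4 191.7]
b (-115, -60, 10) [165.7 191.1]
k (90, 43, 63) [281.5 134.4]
k (90, -43, 63) [281.1 189.5]
l (67, 27, 62) [266.5 145. ]
l (67, 43, 62) [266.4 134.3]
l (67, -27, 62) [266.7 179.5]
l (67, -43, 62) [266.8 189.3]
```

View pics/c3.png

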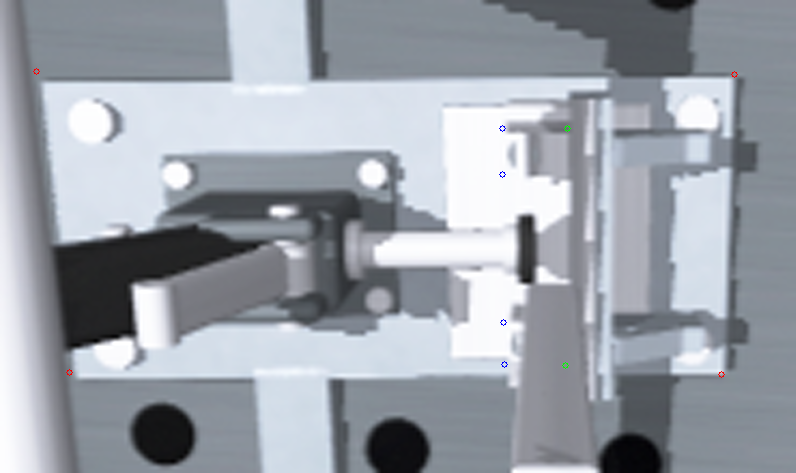

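```bash
python3 - <<'E'
from h import *
import pickle
d=pickle.load(open('w4.pkl','rb'))
from scipy.optimize import least_squares
c=[(43,82),(737,77),(735,373),(77,378)];f=[(-115,60,10),(155,60,10),(155,-60,10),(-115,-60,10)]
px=[(150+(u-2)/4.3,105+(v-2)/4.3) for u,v in c]
F=lambda x:np.concatenate([(proj(d,fx(a,np.array([x[0],x[1],0]),x[2]))-p) for a,p in zip(f,px)])
s=least_squares(F,[*FO[:2],FY]);print(s.x,s.x[2]-np.pi/2,s.fun.round(1))
O=np.array([*s.x[:2],0])
for p in [(90,43,63),(90,-43,63),(90,43,18),(67,27,62),(67,-27,62),(155,20,50)]:
    print(p,((proj(d,fx(p,O,s.x[2]))-[150,105])*4.3+2).round(0))
for v in (58,): pass
print('slot',fx((84.5,0,18),O,s.x[2]))
# top cam with same corners from c2
t=pickle.load(open('d0.pkl','rb'))['top']
c=[(335,180),(342,308),(40,325),(38,195)];f2=[(-115,-60,10),(-115,60,10),(155,60,10),(155,-60,10)]
px=[(185+u/4.444-.5,175+v/4.444-.5) for u,v in c]
G=lambda x:np.concatenate([(proj(t,fx(a,np.array([x[0],x[1],0]),x[2]))-p) for a,p in zip(f2,px)])
s=least_squares(G,[*FO[:2],FY]);print(s.x,s.fun.round(1))
E
```

```text
[0.50834694 0.17687703 1.6457558 ] 0.0749594704086165 [ 0.  -0.3  0.6 -0.7 -1.1  0.4  0.5  0.6]
(90, 43, 63) [574. 131.]
(90, -43, 63) [575. 368.]
(90, 43, 18) [572. 122.]
(67, 27, 62) [510. 177.]
(67, -27, 62) [512. 325.]
(155, 20, 50) [750. 191.]
slot [0.5020188  0.26113974 0.018     ]
[0.50794843 0.17551385 1.6355139 ] [ 0.3 -0.6  0.1  0.6 -0.   0.4 -0.4 -0.4]
```

```bash
python3 -m inch '[{"tx":-0.0014,"ty":0.0012,"tz":0.04,"rx":0,"ry":0,"rz":-0.007,"fingers":0},{"tx":-0.0014,"ty":0.0012,"tz":0.09,"rx":0,"ry":0,"rz":-0.007,"fingers":0},{"tx":-0.0014,"ty":0.0012,"tz":0.14,"rx":0,"ry":0,"rz":-0.007,"fingers":0},{"tx":-0.0014,"ty":0.0012,"tz":0.19,"rx":0,"ry":0,"rz":-0.007,"fingers":0},{"tx":-0.0014,"ty":0.0012,"tz":0.225,"rx":0,"ry":0,"rz":-0.007,"fingers":0},{"tx":-0.0014,"ty":0.0012,"tz":0.24,"rx":0,"ry":0,"rz":-0.007,"fingers":0},{"tx":-0.0014,"ty":0.0012,"tz":0.245,"rx":0,"ry":0,"rz":-0.007,"fingers":0},{"tx":-0.0014,"ty":0.0012,"tz":0.245,"rx":0,"ry":0,"rz":-0.007,"fingers":0},{"tx":-0.0014,"ty":0.0012,"tz":0.245,"rx":0,"ry":0,"rz":-0.007,"fingers":0}]'
python3 - <<'E'
from h import *
import pickle
d=cam('wrist','w5.png');s=cam('scene','s5.png');pickle.dump([d,s],open('w5.pkl','wb'))
o=env.get_obs();print(o['joint_positions'].round(3),o['ee_pos'].round(4),R.from_quat(np.roll(o['tcp_rot'],-1)).as_matrix().round(4))
a=cv2.resize(d['img'][60:260,190:370],None,fx=2.5,fy=2.5,interpolation=cv2.INTER_CUBIC)
b=cv2.resize(s['img'][60:260,290:430],None,fx=2.5,fy=2.5,interpolation=cv2.INTER_CUBIC)
cv2.imwrite('pics/c5.png',np.hstack([a,b]))
E
```

```text
clock: 6.58
ee_pos: [0.5042, 0.2601, 0.1755]
tcp_rot: [0.002, -0.035, 0.999, 0.001]
wrist_force: [0.1, 0.6, -4.4]
grip_width: 0.0072
gripper_force: 59.3
[ 0.353  0.157  1.81  -0.     1.172 -1.287] [0.5037 0.2601 0.175 ] [[-9.976e-01 -6.920e-02  2.800e-03]
 [-6.920e-02  9.976e-01  1.000e-03]
 [-2.900e-03  8.000e-04 -1.000e+00]]
```

View pics/c5.png

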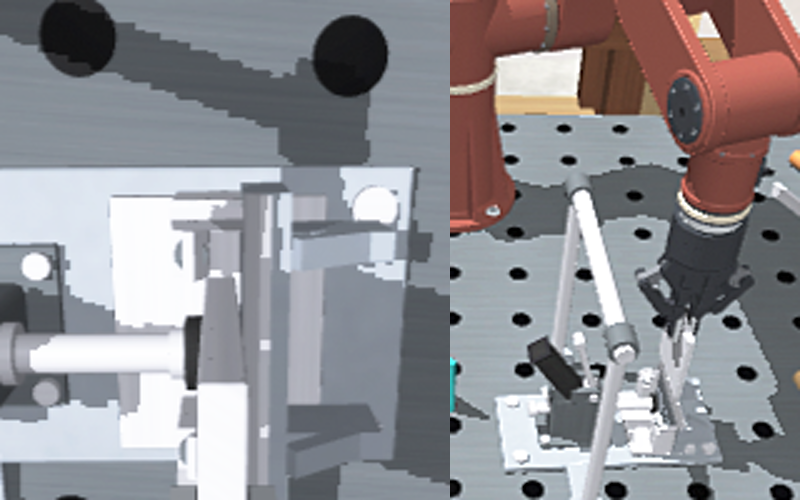

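The left crop shows the plate's near end face over the slot, with its bottom edge at about crop (205–234,275). The angle block is just right of it, the push-rod pad is at (192,352), and the base's right edge runs from (415,167) to (395,460). On the right, the arm and gripper clear the bar well. Next I'll measure the edges numerically.

```bash
python3 - <<'E'
from h import *
import pickle
d,s=pickle.load(open('w5.pkl','rb'));g=cv2.cvtColor(d['img'],cv2.COLOR_BGR2GRAY).astype(int)
print('base right');[print(v,g[v,340:362].tolist()) for v in (132,140,236,240)]
print('base top', [g[118:134,u].tolist() for u in (230,280,345)])
print('base bottom', [g[236:252,u].tolist() for u in (335,342)])
print('lip/block rows 255..300');[print(v,g[v,255:300].tolist()) for v in (136,142,148,155,162,168,172,180,200,225)]
print('col 263..290 rows 130-180');[print(u,g[130:180,u].tolist()) for u in (266,273,278,283)]
o=env.get_obs();T=R.from_quat(np.roll(o['tcp_rot'],-1)).as_matrix()
for p in [(.04,-.004,.069),(.04,.004,.069),(.04,-.004,-.021),(.04,.004,-.021),(-.04,0,-.021)]: print('plate',p,proj(d,o['ee_pos']+T@np.array(p)).round(1))
O=np.array([.508,.176,0])
for p in [(155,60,10),(155,-60,10),(90,43,63),(90,0,63),(90,-43,63),(79,27,53),(79,43,53),(67,27,62),(67,43,62),(84.5,42,53),(84.5,-42,53),(76,0,50)]: print('fix',p,proj(d,fx(p,O,1.643)).round(1))
E
```

```text
base right
132 [229, 229, 228, 229, 229, 228, 228, 228, 229, 229, 229, 228, 228, 222, 184, 115, 85, 128, 140, 141, 141, 140]
140 [252, 252, 252, 252, 252, 252, 252, 252, 243, 229, 227, 227, 228, 202, 123, 86, 132, 144, 144, 144, 144, 144]
236 [135, 135, 135, 136, 136, 136, 134, 118, 96, 89, 89, 88, 88, 89, 88, 88, 88, 89, 88, 89, 89, 88]
240 [135, 135, 135, 136, 135, 134, 131, 106, 89, 87, 87, 87, 87, 87, 86, 86, 86, 86, 86, 86, 87, 87]
base top [[144, 148, 144, 144, 145, 142, 144, 148, 127, 188, 218, 226, 227, 228, 228, 228], [143, 145, 144, 140, 144, 144, 144, 145, 125, 212, 223, 227, 228, 228, 229, 230], [144, 144, 145, 144, 143, 145, 144, 142, 151, 216, 228, 229, 228, 228, 228, 228]]
base bottom [[135, 135, 135, 135, 135, 136, 136, 129, 107, 142, 145, 145, 148, 146, 146, 144], [135, 135, 135, 135, 135, 135, 135, 129, 94, 103, 146, 145, 146, 149, 149, 145]]
lip/block rows 255..300
136 [228, 229, 229, 229, 229, 219, 201, 196, 196, 196, 196, 196, 196, 196, 196, 195, 196, 196, 181, 175, 176, 177, 177, 162, 155, 155, 171, 176, 177, 177, 178, 143, 108, 100, 99, 99, 99, 99, 100, 100, 99
[... 3013 characters left out ...]
182, 182, 182, 182, 182, 183, 183, 182, 182, 183, 182, 182, 248, 235, 148, 135, 138, 139, 141, 142, 143, 144, 144]
plate (0.04, -0.004, 0.069) [273.9 168.4]
plate (0.04, 0.004, 0.069) [286.1 168.4]
plate (0.04, -0.004, -0.021) [270.5 211.3]
plate (0.04, 0.004, -0.021) [291.4 211.2]
plate (-0.04, 0, -0.021) [280.7 375.2]
fix (155, 60, 10) [355.7 125.4]
fix (155, -60, 10) [347.3 243.9]
fix (90, 43, 63) [287.  151.9]
fix (90, 0, 63) [286.8 204.3]
fix (90, -43, 63) [286.6 251.6]
fix (79, 27, 53) [273.3 169.7]
fix (79, 43, 53) [273.2 150.3]
fix (67, 27, 62) [258.2 171.9]
fix (67, 43, 62) [257.7 151.8]
fix (84.5, 42, 53) [279.9 151.5]
fix (84.5, -42, 53) [280.2 245.7]
fix (76, 0, 50) [270.2 200. ]
```

```bash
python3 - <<'E'
from h import *
import pickle
from scipy.optimize import least_squares
d,s=pickle.load(open('w5.pkl','rb'));g=cv2.cvtColor(d['img'],cv2.COLOR_BGR2GRAY).astype(int)
print(g[205:220,279].tolist(),'\n',g[345:385,279].tolist())
for v in (225,250,330,350): print(v,g[v,255:305].tolist())
E
```

```text
[142, 142, 142, 142, 142, 142, 142, 142, 207, 245, 251, 252, 252, 252, 252] 
 [172, 210, 250, 251, 251, 251, 251, 251, 251, 251, 251, 251, 251, 251, 251, 252, 252, 252, 252, 251, 251, 251, 251, 251, 251, 250, 227, 77, 37, 37, 37, 33, 32, 32, 34, 35, 36, 37, 37, 38]
225 [253, 252, 252, 252, 251, 251, 235, 175, 149, 135, 144, 150, 149, 147, 240, 251, 251, 251, 252, 252, 252, 252, 252, 252, 252, 251, 251, 251, 251, 251, 251, 252, 248, 225, 164, 138, 139, 140, 156, 165, 168, 167, 151, 138, 135, 135, 136, 135, 135, 128]
250 [145, 145, 145, 145, 145, 162, 219, 228, 228, 235, 250, 252, 252, 234, 248, 251, 251, 252, 252, 252, 252, 252, 252, 252, 251, 251, 251, 251, 251, 251, 251, 251, 244, 201, 150, 139, 140, 140, 160, 167, 167, 167, 146, 138, 138, 139, 138, 138, 138, 141]
330 [36, 36, 37, 33, 32, 33, 32, 39, 40, 38, 33, 40, 45, 46, 46, 61, 155, 176, 176, 176, 177, 177, 177, 178, 177, 177, 176, 176, 175, 175, 174, 172, 107, 52, 46, 47, 44, 34, 36, 39, 40, 34, 33, 32, 44, 40, 36, 36, 37, 36]
350 [34, 32, 32, 31, 32, 41, 44, 41, 38, 56, 126, 141, 141, 142, 141, 239, 251, 251, 251, 251, 251, 251, 251, 251, 251, 251, 251, 250, 212, 174, 173, 170, 157, 145, 99, 39, 9, 8, 24, 36, 40, 41, 44, 36, 33, 32, 33, 33, 36, 38]
```

```bash
python3 -m inch '[{"tx":0.001,"ty":0.001,"tz":0.01,"rx":0,"ry":0,"rz":0,"fingers":0},{"tx":0.001,"ty":0.001,"tz":0.02,"rx":0,"ry":0,"rz":0,"fingers":0},{"tx":0.001,"ty":0.001,"tz":0.022,"rx":0,"ry":0,"rz":0,"fingers":0},{"tx":0.001,"ty":0.001,"tz":0.022,"rx":0,"ry":0,"rz":0,"fingers":0},{"tx":0.001,"ty":0.001,"tz":0.022,"rx":0,"ry":0,"rz":0,"fingers":0},{"tx":0.001,"ty":0.001,"tz":0.022,"rx":0,"ry":0,"rz":0,"fingers":0}]'
python3 - <<'E'
from h import *
import pickle
d=cam('wrist','w6.png');pickle.dump(d,open('w6.pkl','wb'))
o=env.get_obs();print(o['joint_positions'].round(3),o['ee_pos'].round(4),R.from_quat(np.roll(o['tcp_rot'],-1)).as_matrix().round(4))
E
```

```text
clock: 7.42
ee_pos: [0.502, 0.2607, 0.1517]
tcp_rot: [0.0, -0.035, 0.999, 0.0]
wrist_force: [0.1, -0.6, -4.5]
grip_width: 0.0072
gripper_force: 59.4
[ 0.355  0.183  1.828  0.     1.13  -1.285] [0.5019 0.2607 0.1517] [[-9.976e-01 -6.910e-02  7.000e-04]
 [-6.910e-02  9.976e-01  3.000e-04]
 [-7.000e-04  2.000e-04 -1.000e+00]]
```

```bash
python3 -m inch '[{"tx":0.001,"ty":0.0006,"tz":0,"rx":0,"ry":0,"rz":-0.003,"fingers":0},{"tx":0.001,"ty":0.0006,"tz":0.008,"rx":0,"ry":0,"rz":-0.003,"fingers":0},{"tx":0.001,"ty":0.0006,"tz":0.016,"rx":0,"ry":0,"rz":-0.003,"fingers":0},{"tx":0.001,"ty":0.0006,"tz":0.024,"rx":0,"ry":0,"rz":-0.003,"fingers":0},{"tx":0.001,"ty":0.0006,"tz":0.028,"rx":0,"ry":0,"rz":-0.003,"fingers":0},{"tx":0.001,"ty":0.0006,"tz":0.028,"rx":0,"ry":0,"rz":-0.003,"fingers":0}]'
```

```text
clock: 8.22
ee_pos: [0.5003, 0.261, 0.1226]
tcp_rot: [-0.001, -0.036, 0.999, -0.0]
wrist_force: [0.6, 0.1, -4.6]
grip_width: 0.007
gripper_force: 59.4
```

```bash
python3 -m inch '[{"tx":0,"ty":0,"tz":0.006,"rx":0,"ry":0,"rz":0,"fingers":0},{"tx":0,"ty":0,"tz":0.012,"rx":0,"ry":0,"rz":0,"fingers":0},{"tx":0,"ty":0,"tz":0.018,"rx":0,"ry":0,"rz":0,"fingers":0},{"tx":0,"ty":0,"tz":0.022,"rx":0,"ry":0,"rz":0,"fingers":0},{"tx":0,"ty":0,"tz":0.022,"rx":0,"ry":0,"rz":0,"fingers":0}]'
```

```text
clock: 8.85
ee_pos: [0.5002, 0.261, 0.1007]
tcp_rot: [-0.001, -0.036, 0.999, -0.0]
wrist_force: [-0.1, -0.2, -4.0]
grip_width: 0.007
gripper_force: 59.4
```

Still sliding freely, with the bottom at about 0.032. Now down to the flange.

```bash
python3 -m inch '[{"tx":0,"ty":0,"tz":0.005,"rx":0,"ry":0,"rz":0,"fingers":0},{"tx":0,"ty":0,"tz":0.009,"rx":0,"ry":0,"rz":0,"fingers":0},{"tx":0,"ty":0,"tz":0.012,"rx":0,"ry":0,"rz":0,"fingers":0},{"tx":0,"ty":0,"tz":0.0145,"rx":0,"ry":0,"rz":0,"fingers":0},{"tx":0,"ty":0,"tz":0.0145,"rx":0,"ry":0,"rz":0,"fingers":0}]'
```

```text
clock: 9.48
ee_pos: [0.5007, 0.2611, 0.087]
tcp_rot: [0.0, -0.036, 0.999, -0.0]
wrist_force: [-0.7, 0.0, -3.3]
grip_width: 0.0068
gripper_force: 59.7
```

```bash
python3 -m inch '[{"tx":0,"ty":0,"tz":0.0015,"rx":0,"ry":0,"rz":0,"fingers":0},{"tx":0,"ty":0,"tz":0.003,"rx":0,"ry":0,"rz":0,"fingers":0},{"tx":0,"ty":0,"tz":0.003,"rx":0,"ry":0,"rz":0,"fingers":0}]'
```

```text
clock: 9.85
ee_pos: [0.5008, 0.2613, 0.087]
tcp_rot: [-0.0, -0.036, 0.999, -0.0]
wrist_force: [-7.3, -3.1, 12.7]
grip_width: 0.007
gripper_force: 62.1
```

The plate is on the flange (about 17 N). Releasing and backing up.

```bash
python3 -m inch '[{"tx":0,"ty":0,"tz":-0.002,"rx":0,"ry":0,"rz":0,"fingers":0.05},{"tx":0,"ty":0,"tz":-0.002,"rx":0,"ry":0,"rz":0,"fingers":0.35},{"tx":0,"ty":0,"tz":-0.002,"rx":0,"ry":0,"rz":0,"fingers":0.35},{"tx":0,"ty":0,"tz":-0.002,"rx":0,"ry":0,"rz":0,"fingers":0.35},{"tx":0,"ty":0,"tz":-0.002,"rx":0,"ry":0,"rz":0,"fingers":0.35},{"tx":0,"ty":0,"tz":-0.03,"rx":0,"ry":0,"rz":0,"fingers":0.35},{"tx":0,"ty":0,"tz":-0.08,"rx":0,"ry":0,"rz":0,"fingers":0.35},{"tx":0,"ty":0,"tz":-0.13,"rx":0,"ry":0,"rz":0,"fingers":0.35},{"tx":0,"ty":0,"tz":-0.17,"rx":0,"ry":0,"rz":0,"fingers":0.35},{"tx":0,"ty":0,"tz":-0.17,"rx":0,"ry":0,"rz":0,"fingers":0.35}]'
python3 - <<'E'
from h import *
import pickle
D=[cam('wrist','w7.png'),cam('top','t7.png'),cam('scene','s7.png')];pickle.dump(D,open('w7.pkl','wb'))
o=env.get_obs();print(o['joint_positions'].round(3),o['ee_pos'].round(4),R.from_quat(np.roll(o['tcp_rot'],-1)).as_matrix().round(4))
d=D[0];g=cv2.cvtColor(d['img'],cv2.COLOR_BGR2GRAY).astype(int)
O=np.array([.5068,.177,0])
for y in (40,0,-40): 
  for x in (82,90): print(x,y,proj(d,fx((x,y,108),O,1.643)).round(1))
m=(g>235).astype(np.uint8)
n,l,st,c=cv2.connectedComponentsWithStats(m)
print([(*st[i],c[i].round(1)) for i in range(1,n) if st[i][4]>150])
E
```

```text
clock: 11.1
ee_pos: [0.5034, 0.2622, 0.259]
tcp_rot: [0.005, -0.036, 0.999, 0.002]
wrist_force: [0.8, -0.4, -0.4]
grip_width: 0.0298
gripper_force: 0.0
[ 0.356  0.078  1.745 -0.     1.321 -1.287] [0.4998 0.2608 0.2524] [[-9.974e-01 -7.210e-02 -2.200e-03]
 [-7.210e-02  9.974e-01 -8.000e-04]
 [ 2.200e-03 -7.000e-04 -1.000e+00]]
82 40 [275.7 147.9]
90 40 [284.6 147.9]
82 0 [275.9 190.9]
90 0 [284.4 190.9]
82 -40 [276.  230.3]
90 -40 [284.2 230.3]
[(np.int32(118), np.int32(128), np.int32(14), np.int32(15), np.int32(160), array([124.2, 135. ])), (np.int32(241), np.int32(131), np.int32(40), np.int32(99), np.int32(2227), array([261.8, 173.2])), (np.int32(217), np.int32(173), np.int32(47), np.int32(11), np.int32(371), array([241.6, 178.6])), (np.int32(117), np.int32(203), np.int32(12), np.int32(23), np.int32(179), array([122.8, 214.2])), (np.int32(0), np.int32(340), np.int32(17), np.int32(68), np.int32(518), array([  5.9, 380.9]))]
```

```bash
python3 -m inch '[{"tx":0,"ty":0,"tz":-0.06,"rx":0,"ry":0,"rz":0,"fingers":1},{"tx":0,"ty":0,"tz":-0.12,"rx":0,"ry":0,"rz":0,"fingers":1},{"tx":0,"ty":0,"tz":-0.17,"rx":0,"ry":0,"rz":0,"fingers":1},{"tx":0,"ty":-0.04,"tz":-0.18,"rx":0,"ry":0,"rz":0,"fingers":1},{"tx":0,"ty":-0.09,"tz":-0.18,"rx":0,"ry":0,"rz":0,"fingers":1},{"tx":0,"ty":-0.14,"tz":-0.18,"rx":0,"ry":0,"rz":0,"fingers":1},{"tx":0,"ty":-0.19,"tz":-0.18,"rx":0,"ry":0,"rz":0,"fingers":1},{"tx":0,"ty":-0.24,"tz":-0.18,"rx":0,"ry":0,"rz":0,"fingers":1},{"tx":0,"ty":-0.275,"tz":-0.18,"rx":0,"ry":0,"rz":0,"fingers":1},{"tx":0,"ty":-0.275,"tz":-0.18,"rx":0,"ry":0,"rz":0,"fingers":1}]' 45
python3 - <<'E'
from h import *
o=env.get_obs();print(o['joint_positions'].round(3),o['ee_pos'].round(4),R.from_quat(np.roll(o['tcp_rot'],-1)).as_matrix().round(4))
E
```

```text
clock: 12.5
ee_pos: [0.52, -0.0152, 0.4309]
tcp_rot: [-0.002, -0.034, 0.999, 0.0]
wrist_force: [0.7, -0.1, -0.2]
grip_width: 0.0851
gripper_force: 0.0
[-0.164 -0.096  1.592 -0.     1.651 -1.803] [ 0.52   -0.0152  0.4309] [[-9.977e-01 -6.810e-02 -5.000e-03]
 [-6.810e-02  9.977e-01  5.000e-04]
 [ 4.900e-03  9.000e-04 -1.000e+00]]
```

```bash
python3 -m inch '[{"tx":0,"ty":0,"tz":0,"rx":-0.15,"ry":0,"rz":0,"fingers":1},{"tx":0,"ty":0,"tz":0,"rx":-0.3,"ry":0,"rz":0,"fingers":1},{"tx":0,"ty":0,"tz":0,"rx":-0.45,"ry":0,"rz":0,"fingers":1},{"tx":0,"ty":0,"tz":0,"rx":-0.55,"ry":0,"rz":0,"fingers":1},{"tx":0,"ty":0,"tz":0,"rx":-0.611,"ry":0,"rz":0,"fingers":1},{"tx":0,"ty":0,"tz":0,"rx":-0.611,"ry":0,"rz":0,"fingers":1},{"tx":0,"ty":0,"tz":0,"rx":-0.611,"ry":0,"rz":0,"fingers":1}]'
cat > rel.py <<'E'
from h import *
O=np.array([.5069,.1770,0]);Y=1.643
def rel(s,n,O=O,Y=Y):
    "tool-frame shift to put TCP at s mm down grip axis, n mm towards trigger"
    o=env.get_obs();T=R.from_quat(np.roll(o['tcp_rot'],-1)).as_matrix()
    A=np.array([-79,0,155.])+s*np.array([.5736,0,-.8192])+n*np.array([.8192,0,.5736])
    c,q=np.cos(Y),np.sin(Y);F=np.array([[c,-q,0],[q,c,0],[0,0,1]])
    y=F@[.8192,0,.5736];z=F@[.5736,0,-.8192];G=np.c_[np.cross(y,z),y,z]
    print('joints',o['joint_positions'].round(2),'shift',(T.T@(fx(A,O,Y)-o['ee_pos'])).round(4),'turn',R.from_matrix(T.T@G).as_rotvec().round(4))
E
python3 - <<'E'
from rel import *
rel(-89,17)
E
```

```text
clock: 13.38
ee_pos: [0.5204, -0.0123, 0.4333]
tcp_rot: [-0.011, -0.035, 0.953, 0.301]
wrist_force: [0.6, 0.1, 0.4]
grip_width: 0.0853
gripper_force: 0.0
joints [-0.45  0.01  1.59  0.54  1.85 -2.03] shift [-0.0005 -0.0519  0.2025] turn [ 0.0002 -0.0014  0.0005]
```

```bash
python3 -m inch '[{"tx":0,"ty":-0.013,"tz":0.05,"rx":0,"ry":0,"rz":0,"fingers":1},{"tx":0,"ty":-0.026,"tz":0.1,"rx":0,"ry":0,"rz":0,"fingers":1},{"tx":0,"ty":-0.04,"tz":0.15,"rx":0,"ry":0,"rz":0,"fingers":1},{"tx":0,"ty":-0.052,"tz":0.19,"rx":0,"ry":0,"rz":0,"fingers":1},{"tx":0,"ty":-0.052,"tz":0.202,"rx":0,"ry":0,"rz":0,"fingers":1},{"tx":0,"ty":-0.052,"tz":0.202,"rx":0,"ry":0,"rz":0,"fingers":1},{"tx":0,"ty":-0.052,"tz":0.202,"rx":0,"ry":0,"rz":0,"fingers":1}]'
python3 - <<'E'
from rel import *
import pickle
rel(-89,17)
D=[cam('wrist','w8.png'),cam('scene','s8.png')];pickle.dump(D,open('w8.pkl','wb'));d=D[0]
c=lambda s,n,y:np.array([-79,y,155.])+s*np.array([.5736,0,-.8192])+n*np.array([.8192,0,.5736])
for p in [(0,-13,15),(0,13,15),(0,13,-15),(0,-13,-15),(15,45,9),(15,45,-9)]: print(p,proj(d,fx(c(*p),O,Y)).round(1))
g=cv2.cvtColor(d['img'],cv2.COLOR_BGR2GRAY)
cv2.imwrite('pics/c8.png',np.hstack([cv2.resize(d['img'][20:420,60:500],None,fx=1,fy=1),cv2.resize(D[1]['img'][80:280,260:440],None,fx=2,fy=2)]))
E
```

```text
clock: 14.25
ee_pos: [0.5167, 0.0594, 0.2409]
tcp_rot: [-0.009, -0.035, 0.953, 0.3]
wrist_force: [0.4, 0.3, 0.8]
grip_width: 0.0853
gripper_force: 0.0
joints [-0.34  0.09  1.86  0.56  1.48 -2.12] shift [ 0.0013 -0.0003  0.0037] turn [-0.0014  0.0035  0.0025]
(0, -13, 15) [239.5 193.9]
(0, 13, 15) [274. 194.]
(0, 13, -15) [274.1 231. ]
(0, -13, -15) [240.9 230.9]
(15, 45, 9) [314.1 196.4]
(15, 45, -9) [313.2 217.5]
```

View pics/c8.png

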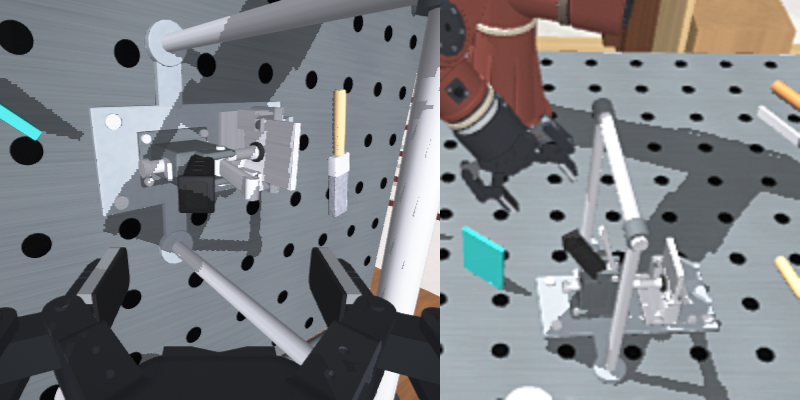

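The wrist crop shows the black grip end at about full-image (239–274, 196–232), within 2 px of the prediction. The trigger end is at about (310,207), the fingers straddle both, and in the scene view the gripper is behind and below the bar. Advancing along the grip.

```bash
python3 -m inch '[{"tx":0.001,"ty":0,"tz":0.03,"rx":0,"ry":0.003,"rz":0.002,"fingers":1},{"tx":0.001,"ty":0,"tz":0.055,"rx":0,"ry":0.003,"rz":0.002,"fingers":1},{"tx":0.001,"ty":0,"tz":0.075,"rx":0,"ry":0.003,"rz":0.002,"fingers":1},{"tx":0.001,"ty":0,"tz":0.085,"rx":0,"ry":0.003,"rz":0.002,"fingers":1},{"tx":0.001,"ty":0,"tz":0.085,"rx":0,"ry":0.003,"rz":0.002,"fingers":1}]'
python3 - <<'E'
from rel import *
rel(41,17)
E
```

```text
clock: 14.98
ee_pos: [0.5108, 0.1084, 0.1691]
tcp_rot: [-0.013, -0.034, 0.953, 0.3]
wrist_force: [-0.6, 0.7, 0.5]
grip_width: 0.0857
gripper_force: 0.0
joints [-0.25  0.15  1.94  0.6   1.32 -2.12] shift [-0.0012  0.0004  0.0466] turn [ 0.0001 -0.003  -0.0018]
```

```bash
python3 -m inch '[{"tx":-0.001,"ty":0,"tz":0.012,"rx":0,"ry":0,"rz":0,"fingers":1},{"tx":-0.001,"ty":0,"tz":0.024,"rx":0,"ry":0,"rz":0,"fingers":1},{"tx":-0.001,"ty":0,"tz":0.036,"rx":0,"ry":0,"rz":0,"fingers":1},{"tx":-0.001,"ty":0,"tz":0.044,"rx":0,"ry":0,"rz":0,"fingers":1},{"tx":-0.001,"ty":0,"tz":0.044,"rx":0,"ry":0,"rz":0,"fingers":1}]' 45
python3 - <<'E'
from rel import *
rel(41,17)
E
```

```text
clock: 15.6
ee_pos: [0.5089, 0.1343, 0.132]
tcp_rot: [-0.014, -0.034, 0.953, 0.301]
wrist_force: [-0.5, 0.2, -0.4]
grip_width: 0.0857
gripper_force: 0.0
joints [-0.2   0.21  1.96  0.62  1.24 -2.13] shift [-0.0011  0.0005  0.0013] turn [ 0.0007 -0.005  -0.0024]
```

```bash
python3 -m inch '[{"tx":0,"ty":-0.001,"tz":0,"rx":0,"ry":0,"rz":0,"fingers":0.75},{"tx":0,"ty":-0.002,"tz":0,"rx":0,"ry":0,"rz":0,"fingers":0.7},{"tx":0,"ty":-0.002,"tz":0,"rx":0,"ry":0,"rz":0,"fingers":0.66},{"tx":0,"ty":-0.003,"tz":0,"rx":0,"ry":0,"rz":0,"fingers":0.64},{"tx":0,"ty":-0.004,"tz":0,"rx":0,"ry":0,"rz":0,"fingers":0.62},{"tx":0,"ty":-0.004,"tz":0,"rx":0,"ry":0,"rz":0,"fingers":0.62}]' 45
python3 - <<'E'
from rel import *
rel(41,17)
E
```

```text
clock: 16.35
ee_pos: [0.5106, 0.1305, 0.1315]
tcp_rot: [-0.012, -0.034, 0.953, 0.301]
wrist_force: [-0.1, -2.2, 5.1]
grip_width: 0.053
gripper_force: 3.6
joints [-0.21  0.21  1.96  0.62  1.24 -2.14] shift [0.0004 0.004  0.0032] turn [ 0.001  -0.0017 -0.0015]
```

```bash
python3 -m inch '[{"tx":0,"ty":-0.002,"tz":0.001,"rx":0,"ry":0,"rz":0,"fingers":0.57},{"tx":0,"ty":-0.004,"tz":0.001,"rx":0,"ry":0,"rz":0,"fingers":0.52},{"tx":0,"ty":-0.006,"tz":0.001,"rx":0,"ry":0,"rz":0,"fingers":0.47},{"tx":0,"ty":-0.0075,"tz":0.001,"rx":0,"ry":0,"rz":0,"fingers":0.42},{"tx":0,"ty":-0.0075,"tz":0.001,"rx":0,"ry":0,"rz":0,"fingers":0.35},{"tx":0,"ty":-0.0075,"tz":0.001,"rx":0,"ry":0,"rz":0,"fingers":0.2},{"tx":0,"ty":-0.0075,"tz":0.001,"rx":0,"ry":0,"rz":0,"fingers":0.2},{"tx":0,"ty":-0.0075,"tz":0.001,"rx":0,"ry":0,"rz":0,"fingers":0.2}]' 45
python3 - <<'E'
from rel import *
rel(41,17)
E
```

```text
clock: 17.35
ee_pos: [0.5116, 0.1235, 0.1285]
tcp_rot: [-0.012, -0.034, 0.953, 0.301]
wrist_force: [-4.3, -11.0, 15.4]
grip_width: 0.0381
gripper_force: 42.7
joints [-0.22  0.22  1.96  0.62  1.24 -2.15] shift [0.0009 0.0115 0.0048] turn [ 0.0011 -0.0013 -0.0008]
```

```bash
python3 -m inch '[{"tx":0,"ty":0,"tz":0,"rx":0,"ry":0,"rz":0,"fingers":0.2},{"tx":0,"ty":0,"tz":0,"rx":0,"ry":0,"rz":0,"fingers":0.2},{"tx":0,"ty":0,"tz":0,"rx":0,"ry":0,"rz":0,"fingers":0.2},{"tx":0,"ty":0,"tz":0,"rx":0,"ry":0,"rz":0,"fingers":0.2}]' 58
python3 - <<'E'
from rel import *
import pickle
d=cam('wrist','w9.png');pickle.dump(d,open('w9.pkl','wb'))
for p in [(82,30,100),(90,30,100),(82,0,50),(76,0,50)]: print(p,proj(d,fx(p,O,Y)).round(1))
E
```

```text
clock: 17.85
ee_pos: [0.5117, 0.1229, 0.1282]
tcp_rot: [-0.012, -0.034, 0.953, 0.3]
wrist_force: [-4.8, -13.3, 15.6]
grip_width: 0.0364
gripper_force: 55.6
(82, 30, 100) [404.2 173.2]
(90, 30, 100) [410.4 172.1]
(82, 0, 50) [352.1 196.7]
(76, 0, 50) [347.5 197.7]
```

Squeezed to 36 mm at 56 N. Now I open while recentring, then withdraw along the grip axis.

```bash
python3 -m inch '[{"tx":0,"ty":0.001,"tz":0,"rx":0,"ry":0,"rz":0,"fingers":0.5},{"tx":0,"ty":0.004,"tz":0,"rx":0,"ry":0,"rz":0,"fingers":0.7},{"tx":0,"ty":0.008,"tz":0,"rx":0,"ry":0,"rz":0,"fingers":1},{"tx":0,"ty":0.0115,"tz":0,"rx":0,"ry":0,"rz":0,"fingers":1},{"tx":0,"ty":0.0115,"tz":0,"rx":0,"ry":0,"rz":0,"fingers":1},{"tx":0,"ty":0.0115,"tz":0,"rx":0,"ry":0,"rz":0,"fingers":1},{"tx":0,"ty":0.0115,"tz":0,"rx":0,"ry":0,"rz":0,"fingers":1}]' 45
python3 - <<'E'
from rel import *
rel(-89,17)
E
```

```text
clock: 18.77
ee_pos: [0.5096, 0.1341, 0.1319]
tcp_rot: [-0.013, -0.034, 0.953, 0.3]
wrist_force: [0.1, -0.7, 0.0]
grip_width: 0.0854
gripper_force: 0.0
joints [-0.2   0.21  1.96  0.62  1.23 -2.13] shift [ 0.      0.0007 -0.1286] turn [-0.     -0.003  -0.0022]
```

```bash
python3 -m inch '[{"tx":0,"ty":0,"tz":-0.02,"rx":0,"ry":0,"rz":0,"fingers":1},{"tx":0,"ty":0,"tz":-0.05,"rx":0,"ry":0,"rz":0,"fingers":1},{"tx":0,"ty":0,"tz":-0.09,"rx":0,"ry":0,"rz":0,"fingers":1},{"tx":0,"ty":0,"tz":-0.129,"rx":0,"ry":0,"rz":0,"fingers":1},{"tx":0,"ty":0,"tz":-0.129,"rx":0,"ry":0,"rz":0,"fingers":1},{"tx":0,"ty":0,"tz":-0.129,"rx":0,"ry":0,"rz":0,"fingers":1},{"tx":0,"ty":0,"tz":-0.129,"rx":0,"ry":0,"rz":0,"fingers":1}]'
python3 - <<'E'
from rel import *
import pickle
d8=pickle.load(open('w8.pkl','rb'))[0];rel(-89,17)
d=cam('wrist','w10.png');pickle.dump(d,open('w10.pkl','wb'))
print('cam shift mm',((-d['R'].T@d['t'])-(-d8['R'].T@d8['t']))*1e3)
# compare before/after around pad (seen near full (318,173)) and trigger end
a,b=[cv2.cvtColor(x['img'],cv2.COLOR_BGR2GRAY) for x in (d8,d)]
for p in [(76,0,63),(82,0,63),(82,40,108),(82,-40,108)]: print(p,proj(d8,fx(p,O,Y)).round(1),proj(d,fx(p,O,Y)).round(1))
for v in (166,170,174,178): print(v,a[v,295:365].tolist());print('   ',b[v,295:365].tolist())
E
```

```text
clock: 19.65
ee_pos: [0.5143, 0.0611, 0.2364]
tcp_rot: [-0.014, -0.034, 0.953, 0.301]
wrist_force: [-0.8, 0.1, 0.7]
grip_width: 0.0858
gripper_force: 0.0
joints [-0.33  0.09  1.87  0.56  1.48 -2.11] shift [-0.001   0.0007 -0.001 ] turn [ 0.0011 -0.0055 -0.0031]
cam shift mm [-1.24208427  1.46414905 -3.82832044]
(76, 0, 63) [324.4 171.4] [325.  175.5]
(82, 0, 63) [327.9 170.9] [328.5 174.9]
(82, 40, 108) [357.4 142.2] [358.3 146. ]
(82, -40, 108) [352.1 209.7] [353.3 214. ]
166 [161, 160, 161, 162, 162, 161, 160, 162, 163, 153, 145, 144, 143, 145, 144, 143, 142, 143, 146, 146, 146, 134, 79, 47, 55, 57, 56, 61, 120, 142, 146, 145, 145, 146, 145, 144, 144, 144, 144, 145, 146, 146, 147, 147, 147, 145, 145, 143, 142, 141, 140, 141, 140, 139, 138, 184, 197, 197, 190, 248, 250, 250, 250, 228, 117, 9, 8, 9, 9, 10]
    [162, 161, 160, 162, 165, 161, 162, 160, 163, 161, 139, 142, 146, 146, 147, 147, 146, 146, 146, 111, 95, 82, 61, 54, 55, 48, 58, 91, 124, 189, 162, 142, 141, 140, 140, 140, 138, 138, 138, 139, 140, 140, 141, 141, 142, 143, 144, 145, 146, 147, 148, 149, 148, 148, 147, 195, 208, 
[... 1449 characters left out ...]
]
178 [237, 182, 144, 142, 140, 139, 137, 135, 132, 129, 127, 123, 134, 131, 144, 166, 195, 203, 202, 194, 186, 141, 75, 46, 49, 48, 48, 49, 178, 204, 163, 143, 142, 143, 143, 143, 142, 143, 143, 143, 142, 142, 143, 142, 142, 143, 143, 143, 144, 144, 146, 146, 147, 147, 146, 194, 208, 197, 250, 251, 250, 249, 240, 176, 138, 139, 138, 139, 138, 138]
    [112, 156, 168, 168, 167, 167, 167, 166, 165, 164, 163, 162, 162, 162, 162, 162, 162, 235, 245, 247, 247, 246, 241, 221, 241, 246, 228, 126, 46, 54, 56, 43, 56, 128, 145, 145, 147, 147, 147, 147, 146, 146, 146, 145, 146, 146, 146, 146, 146, 145, 146, 145, 145, 146, 145, 145, 193, 207, 208, 207, 239, 246, 248, 249, 248, 178, 133, 138, 139, 139]
```

The pad moved about 6 mm forward and stayed there, and the plate moved about 1.5 mm onto the block. One quick check that the trigger end is back at its rest position before I hand in.

```bash
python3 - <<'E'
from rel import *
import pickle
a=pickle.load(open('w8.pkl','rb'))[0]['img'];b=pickle.load(open('w10.pkl','rb'))['img']
for n,(x,y,w,h) in dict(trigger=(288,186,36,40),grip=(232,190,48,48),pad=(314,162,12,18)).items():
    r=cv2.matchTemplate(b[y-15:y+h+15,x-15:x+w+15],a[y:y+h,x:x+w],cv2.TM_CCOEFF_NORMED);_,m,_,p=cv2.minMaxLoc(r);print(n,round(m,3),np.array(p)-15)
E
```

```text
trigger 0.931 [1 5]
grip 0.95 [0 5]
pad 0.904 [4 4]
```

The trigger patch shifted with the grip by about (1,5) px, which is camera motion, so it is released. The pad moved +4 px, so the rod stayed forward. Handing in.

```bash
python3 -c "
from cell import env
print(env.job_done())"
```

```text
the job is handed in; nothing more can be done
None
```

The rectangular plate is seated in the slot and clamped against the angle block, the trigger is released and the arm is clear; the job was handed in at about 20 s with no verdict returned, and the rod's final pressing force was not measured directly.

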